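# Close the caliper on the relay and point at its display

## Task

Measure the relay lying on the caliper board: with the fingertips, gently push the caliper's slider by its black thumb rest until both jaws lie flat against the relay's sides, gripping and lifting nothing. Then point straight down at the caliper's display from a couple of centimetres above it, without touching the caliper, and keep still there for two seconds so that a colleague can see which display to read. Finally take the hand well away, leaving the jaws closed on the relay and the other things as they were.

Things in the scene. Friction and masses are not known exactly. Their poses are not given: they have to be found in the camera images.
- caliper: Steel digital slide caliper, lying flat, fixed by its beam in saddles on a plywood board (116x236x12 mm, screwed down); only its slider moves. Origin: middle of the beam, 22 mm above the bench. Own y: along the beam towards the fixed jaw (left at start); both jaws point along its -x, to the front. Jaws polished, 3.4 mm thick, 24 to 28 mm above the bench, inner faces at right angles to y.
- caliper_slider (a joint): Opening of the caliper: the slider with the display and the sliding jaw runs along the beam; the value is the gap between the jaws in m (true gap 0.5 mm more), 0 shut, 0.09 wide open; it shrinks as the slider moves along the caliper's +y. Friction 0.4 N, no spring: it stays where it is left.
- thumb_push (a point): Centre of the face to push on the slider's black ribbed thumb rest: upright, 16 mm wide, 12 mm high (19 to 31 mm above the bench), looking along the caliper's -y; the rest is 14 mm long. Moves with the slider; axes as the caliper's. Push along +y to close. It stands out in front of the slider (front edge 8 mm along +x from here; beam 11 mm); free space in front and below.
- caliper_display (a point): Centre of the caliper's blank grey-green display glass, 38x12 mm, in the black face on top of the slider, 31 mm above the bench; it moves with the slider (22 mm along +x and 17 mm along +y from thumb_push); axes as the caliper's.
- relay: Spare relay, loose: black block on a white metal foot, 45x60x25 mm, about 0.1 kg, lying between the jaws on the board. Origin: centre of its underside, 12 mm above the bench. Own x: across its 45 mm width (the size to be measured, roughly along the caliper's y); own y: its 60 mm length.
- mini_fan: Bystander: small black fan 40x40x10 mm, loose on the bench to the right. Origin: centre of its underside.
- solder_spool: Bystander: spool of wire, 50 mm across, 26 mm high, loose on the bench to the right. Origin: centre of its underside.
- tape_black: Bystander: roll of black tape, 66 mm across, 18 mm high, loose on the bench to the right. Origin: centre of its underside.

How it is judged (in metres and radians):
On the way, in this order (a step that is already met when the one before it is completed fails the run):
1. the caliper's jaws are closed on the relay, lying flat against both its sides (value of joint caliper_slider between 0.043 and 0.046 m and y of relay in the frame of caliper between 0.059 and 0.067 m and x of relay in the frame of caliper between -0.055 and -0.02 m and angle between the y axis of relay and the x axis of caliper, either way round below 0.05 rad and angle between relay's own z axis and vertical below 0.08 rad), for 0.2 s.
2. with the jaws still closed and the caliper untouched, the fingertips point at the display from just above it and stay there (all of step 1 and horizontal distance between the grasp point and caliper_display below 0.015 m and z of the grasp point in the frame of caliper_display between 0.015 and 0.065 m and contact force between each of the arm, the fingers and caliper below 0.05 N), for 1.5 s.
At the end, for the whole second after the job is handed in: The caliper reads the relay's width (slider joint between 43.0 and 46.0 mm), the relay lies flat between the jaws, squared to them within 0.05 rad and in reach of both, at rest; the grasp point is over 12 cm from the display (all of step 1 and distance between the grasp point and caliper_display above 0.12 m and linear speed of relay below 0.02 m/s); the robot touches nothing.
It fails at once if the relay is lifted or tipped (height (world z) of relay above 0.022 m or angle between relay's own z axis and vertical above 0.3 rad).
It fails at once if the caliper is gripped or forced (over 30 N) (contact force between any of the fingers, the arm and caliper above 30 N).
It fails at once if the fan, the spool or the tape is moved more than 2 cm (distance of any of mini_fan, solder_spool, tape_black from where it was at the start of the episode above 0.02 m).
It also fails if it takes over 42 s, if anything falls off the work surface, if the arm or the gripper's body presses on something with over 40 N, if the wrist force passes 120 N, or if a joint passes its speed limit or range.

## Robot

A 6-joint arm with a two-finger parallel gripper is mounted at the origin on a cart in front of the work surface, level with it; the furniture and walls round the work are solid. World frame = base frame: x ahead of the robot, y to its left, z up, the work surface at z = 0. Lengths are in mm, angles in rad, forces in N, time in s.
With the tool pointing down it reaches from about 350 to 775 mm from the base axis. Payload 5.5 kg.
Tool frame: the origin (TCP) lies between the finger pads; the fingertips stand robot.tip_reach ahead of it and the grasp point (between the pads) lies 8 mm behind it (robot.tip_reach is the distance from the TCP to the fingertips, in mm); z points along the fingers, y is the line along which they close (so a half turn about z gives the same grasp; the last joint's range is limited). The gripper opens to 85 mm and grips with 20 to 120 N. Pads are 22 mm wide; open, the fingers measure 114 mm over their backs; the gripper's body (76 mm by 85 mm) begins 54 mm behind the grasp point. The pads swing forward as they close: fully open they stand 13 mm farther back than shut.
Start: joints at [-1.436, 0.313, 0.046, 1.304, 0, 1.431], TCP at [156.023, -553.469, 242.323] pointing down, gripper open.
Joint ranges: [-2.76, 2.76], [-0.86, 1.69], [-1.03, 1.26], [-2.2, 2.34], [-1.47, 1.5], [-3.14, 3.14]. Speed limits (rad/s): [2.57, 2.57, 3.14, 3.14, 3.14, 3.14].

## Interface

Orientations are given as a rotation vector (axis times angle).
In Python, from workcell import robot gives the robot as it stands. The module is installed in compiled form; this text tells all that it offers.
- The arm moves only by the tool send_rows, never from a script. Its argument "steps" is a list that holds one entry, the list of rows, each a list of 5 numbers: the shift along the tool's x, y, z in m, then the turn about the tool's z in units of 6 degrees (1.0 is 6 degrees), then the finger opening in m, from 0 to 0.0854. A call has 1 to 8 rows; each row is the pose to reach, as a shift and turn from the pose commanded when the call began, along the tool's axes at that moment; what a row does not reach only later rows make up. A row lasts 1/10 s, in which the tool goes at most 50 mm and 8.59 degrees, less where a joint would pass 70% of its speed; a pose out of reach is approached as far as the arm can. A call with a gripper value outside its range is refused whole. The fingers move at their own pace and stop on an object; "newtons" is the grip in N (left out, the last holds). Time passes only in rows, so rows that repeat a pose let the fingers close. It gives the time, the measured TCP pose, the force, the opening and the grip force at its end, in the units of the state.
- robot.get_obs(): the state, without advancing time (a new reading comes with each control period).
- robot.read_camera(name): name is "scene" or "top" or "wrist"; returns a dict with "color" (400x640x3 uint8, red, green, blue), "fx", "fy", "cx", "cy" (pixels), "R" (3x3) and "t" (3): a world point X has camera coordinates R X + t. Camera axes: x right, y down, z forward; pixel columns grow to the right and rows downward; lengths in mm; the calibration is good to about 2 mm. The wrist camera is an equidistant fisheye: a pixel r from the principal point sees the ray r / f radians off the axis. A picture is of the moment at which its call begins. There is no depth.
- robot.sign_off(): hands the job in; it is judged then, once.
The state is a dict: "clock": time; "q": joint angles; "joint_velocities": joint speeds; "joint_efforts": joint torques, N m; "eef_pos": TCP position; "orientation": TCP orientation; "force": force on the tool from outside, world axes, zero at the start; "torque": the same for the moment, N m; "width": finger opening in mm; "gripper_force": force on a finger pad.
Only numpy, scipy, OpenCV 4.12 (cv2) and the standard library are available. Lean on these libraries where they do the work, as an engineer would, in place of code of your own. Each camera call takes 0.05 s, during which the arm holds its last target. There are 200 camera calls.

## Working session

There is one attempt and no reset: what is moved stays moved. The work goes in short steps, Python scripts to look and compute and a tool call to move; the robot and the scene stay as the last step left them, time stands still between calls to the robot, and variables do not carry over. Pictures are saved under pics/ and viewed, at most 11 in all, crops included, and the job is handed in when it is done.

Besides the shell and the picture viewer there is one more tool, called after ">>>" as a command line: name --argument value ..., lists and objects as JSON in quotes. send_rows: Moves the arm, as the interface text tells. Its arguments: {"type":"object","properties":{"steps":{"type":"array"},"newtons":{"type":"number"}},"required":["steps"]}

```bash
mkdir -p pics; python3 - <<'E'
from workcell import robot
import cv2,numpy as np
o=robot.get_obs();print(o, robot.tip_reach)
for n in("top","scene"):
    c=robot.read_camera(n);cv2.imwrite(f"pics/{n}0.png",c["color"][:,:,::-1])
    print(n,c["fx"],c["fy"],c["cx"],c["cy"],np.round(c["R"],4).tolist(),c["t"])
E
```

```text
{'clock': 0.0, 'q': array([-1.43559292e+00,  3.14045135e-01,  4.49309862e-02,  1.30358807e+00,
        1.34157260e-05,  1.43122517e+00]), 'joint_velocities': array([ 6.70999634e-04,  7.97247691e-04, -1.37077647e-03,  6.17128231e-05,
       -5.80754268e-04, -1.61470104e-03]), 'joint_efforts': array([-1.17494288e-03, -4.80626822e+01,  2.98532903e+01,  1.93363521e-02,
       -4.68939311e-05,  9.84918728e-06]), 'eef_pos': array([ 155.95602136, -552.91820191,  241.36377855]), 'orientation': array([-3.11010216e+00, -4.29997314e-01, -2.75945924e-05]), 'force': array([-0.28435235, -0.85115847,  0.43077966]), 'torque': array([ 0.04266718, -0.0402803 , -0.06641563]), 'gripper_force': 0.0, 'width': 85.55158839368927} 11.0
top 503.18818198145567 503.18818198145567 323.39755057316097 188.746566890812 [[0.012, -0.9999, 0.0029], [-0.9975, -0.0122, -0.069], [0.0691, -0.002, -0.9976]] [  -7.26474733  506.41805746 1174.2581538 ]
scene 515.9988750089715 515.9988750089715 316.1806083329019 200.564797512483 [[0.4707, 0.8823, -0.0055], [0.7435, -0.4, -0.536], [-0.4751, 0.2482, -0.8442]] [-243.5203084  -375.73832076 1480.55525037]
```

View pics/top0.png

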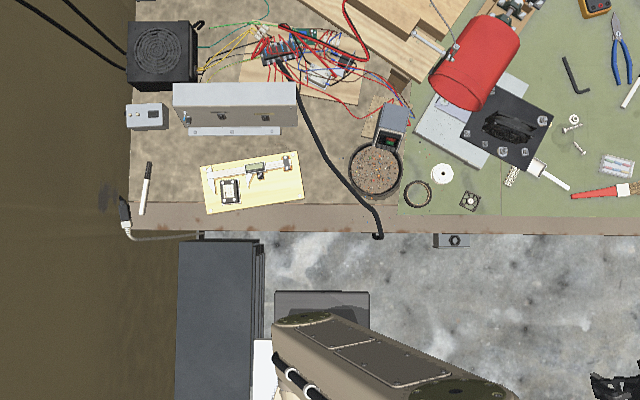

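View pics/scene0.png

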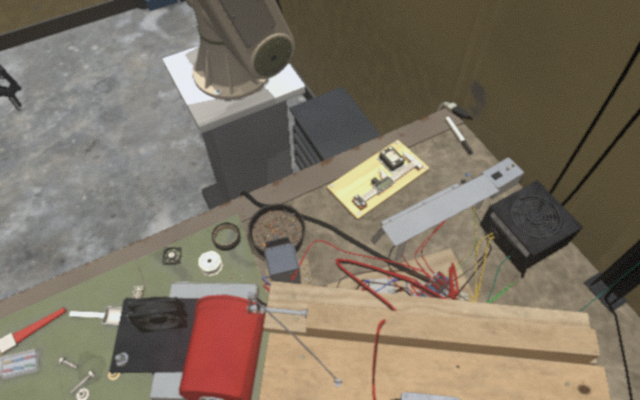

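The top view shows the yellow board at about (252,182), with the relay at (230,190) and the display at about (257,168). The scene view shows the board at about (378,178). Next I'll enlarge the top view and find the board.

```bash
cat > h.py <<'E'
import numpy as np,cv2
from workcell import robot
def ray(c,u,v):
    a=(u-c["cx"])/c["fx"];b=(v-c["cy"])/c["fy"]
    if c.get("fish"):
        r=np.hypot(a,b);s=np.sin(r)/r if r>0 else 1;d=np.array([a*s,b*s,np.cos(r)])
    else:d=np.array([a,b,1.])
    R=np.array(c["R"]);return -R.T@np.array(c["t"]),R.T@d
def onz(c,u,v,z):
    o,d=ray(c,u,v);return o+d*(z-o[2])/d[2]
def proj(c,X):
    p=np.array(c["R"])@np.array(X,float)+np.array(c["t"])
    if c.get("fish"):
        r=np.hypot(p[0],p[1]);k=np.arctan2(r,p[2])/max(r,1e-9)
        return c["cx"]+c["fx"]*k*p[0],c["cy"]+c["fy"]*k*p[1]
    return c["cx"]+c["fx"]*p[0]/p[2],c["cy"]+c["fy"]*p[1]/p[2]
def cam(n):
    c=robot.read_camera(n);c["fish"]=n=="wrist";return c
E
python3 - <<'E'
from h import *
c=cam("top");im=c["color"][:,:,::-1].copy()
hsv=cv2.cvtColor(im,cv2.COLOR_BGR2HSV)
m=cv2.inRange(hsv,(18,40,170),(35,255,255));m[:140]=0;m[225:]=0;m[:,:190]=0;m[:,320:]=0
cs,_=cv2.findContours(m,0,2);k=cv2.convexHull(max(cs,key=cv2.contourArea))
r=cv2.minAreaRect(k);b=cv2.boxPoints(r);print(r)
P=np.array([onz(c,*p,12) for p in b]);print(P.round(1),np.linalg.norm(P-np.roll(P,1,0),axis=1),P.mean(0))
cv2.imwrite("pics/crop1.png",cv2.resize(im[140:225,190:315],None,fx=6.4,fy=6.4,interpolation=2))
E
```

```text
((265.0455627441406, 197.64984130859375), (41.579078674316406, 120.27875518798828), 65.74607849121094)
[[468.5 287.3  12. ]
 [589.8  28.7  12. ]
 [499.5 -13.2  12. ]
 [379.4 244.4  12. ]] [ 98.80308857 285.61699294  99.53203651 284.16481174] [484.29386516 136.8012071   12.        ]
```

View pics/crop1.png

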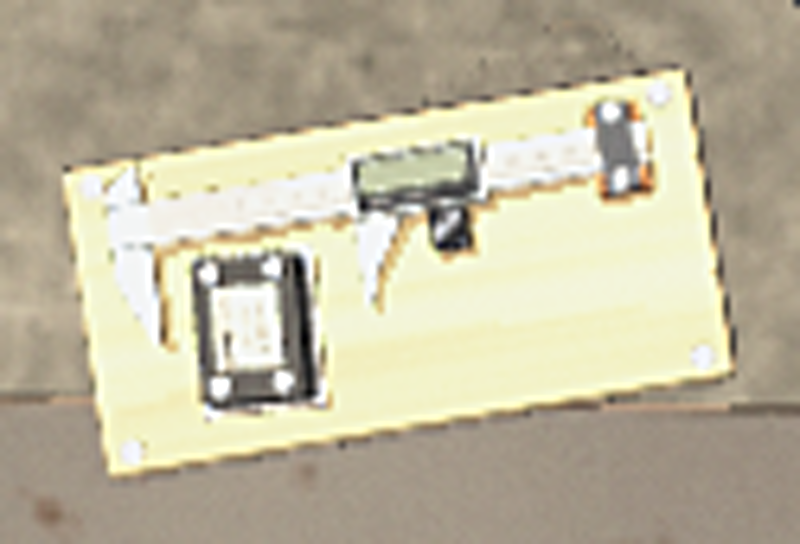

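The crop shows the board corners at (65,172), (685,68), (735,372) and (110,475). The fixed jaw's inner face is near (158,290), the relay is at about (258,330), the display at (415,170) and the thumb rest at (452,228).

```bash
python3 - <<'E'
from h import *
c=cam("top");f=lambda u,v,z:onz(c,190+u/6.4-.42,140+v/6.4-.42,z)
B=np.array([f(*p,12) for p in [(65,172),(685,68),(735,372),(110,475)]])
print(B.round(1),np.linalg.norm(B-np.roll(B,1,0),axis=1).round(1))
y=(B[0]-B[1]+B[3]-B[2])[:2];y/=np.linalg.norm(y);x=np.array([y[1],-y[0]]);print("yaw",np.arctan2(x[1],x[0]))
D=f(415,170,31);T=f(452,228,31);J=f(158,290,28);RL=f(252,328,37)
for n,p in dict(D=D,T=T,J=J,RL=RL).items(): print(n,p.round(1),"cal-rel to D",(x@(p-D)[:2]).round(1),(y@(p-D)[:2]).round(1))
E
```

```text
[[556.5 294.4  12. ]
 [598.5  64.   12. ]
 [485.   43.7  12. ]
 [444.  274.5  12. ]] [114.3 234.2 115.3 234.4]
yaw 0.17788883972148717
D [556.8 161.5  31. ] cal-rel to D 0.0 0.0
T [535.6 147.5  31. ] cal-rel to D -23.3 -10.0
J [511.7 255.1  28. ] cal-rel to D -27.8 100.2
RL [497.6 218.7  37. ] cal-rel to D -48.1 66.8
```

>>> send_rows --steps '[[[0.034, -0.033, 0, 0.1, 0], [0.068, -0.066, 0, 0.2, 0], [0.102, -0.099, 0, 0.3, 0], [0.136, -0.132, 0, 0.4, 0], [0.17, -0.165, 0, 0.5, 0], [0.204, -0.198, 0, 0.6, 0], [0.238, -0.231, 0, 0.8, 0], [0.272, -0.264, 0, 0.93, 0]]]'

```text
clock: 1.0
eef_pos: [346.7, -223.8, 242.4]
orientation: [3.129, 0.276, 0.001]
force: [1.2, -0.2, -0.7]
width: 0.0
gripper_force: 0.0
```

```bash
python3 - <<'E'
from h import *
from scipy.spatial.transform import Rotation as R
o=robot.get_obs();r=R.from_rotvec(o["orientation"]);print(o["eef_pos"],o["width"],robot.tip_reach,r.as_matrix().round(4).tolist())
print((r.inv().apply(np.array([539,101,200])-o["eef_pos"])))
E
```

```text
[ 346.66525533 -223.8077149   242.38865674] 0.01549212425017156 11.0 [[0.9845, 0.1752, 0.0005], [0.1752, -0.9845, -0.0004], [0.0004, 0.0005, -1.0]]
[ 246.24724228 -286.10909508   42.34837983]
```

>>> send_rows --steps '[[[0.031, -0.036, 0, 0, 0], [0.062, -0.072, 0, 0, 0], [0.093, -0.108, 0, 0, 0], [0.124, -0.144, 0, 0, 0], [0.155, -0.18, 0, 0, 0], [0.186, -0.216, 0.01, 0, 0], [0.216, -0.252, 0.025, 0, 0], [0.246, -0.286, 0.042, 0, 0]]]'

```text
clock: 1.8
eef_pos: [538.8, 101.5, 200.2]
orientation: [3.129, 0.279, 0.002]
force: [0.1, -0.6, 0.2]
width: 0.3
gripper_force: 0.0
```

```bash
python3 - <<'E'
from h import *
c=cam("wrist");im=c["color"][:,:,::-1].copy();o=robot.get_obs();print(o["eef_pos"],o["orientation"],o["force"])
print(c["fx"],c["R"],c["t"])
for p in ((556.8,161.5,31),(538.2,140.9,25)): print(proj(c,p))
e=o["eef_pos"];print("tip",proj(c,e-[0,0,11]),proj(c,[*e[:2],31]))
cv2.imwrite("pics/w1.png",im)
E
```

```text
[540.53223513 106.30123295 196.31961923] [-3.12499819e+00 -2.85081713e-01  4.55844602e-04] [ 5.35311652  3.65626413 -1.71919844]
309.70691628693146 [[ 1.77248992e-01 -9.84166022e-01 -1.91493685e-04]
 [-9.44611111e-01 -1.70179726e-01  2.80622005e-01]
 [-2.76211230e-01 -4.95590803e-02 -9.59818344e-01]] [  4.2394531  502.25308664 491.73826314]
(np.float64(264.2133064324752), np.float64(156.14640862726813))
(np.float64(282.51390848788134), np.float64(176.44634226499167))
tip (np.float64(312.10818344702506), np.float64(248.4979642216963)) (np.float64(316.37931617570194), np.float64(181.3671716549011))
```

View pics/w1.png

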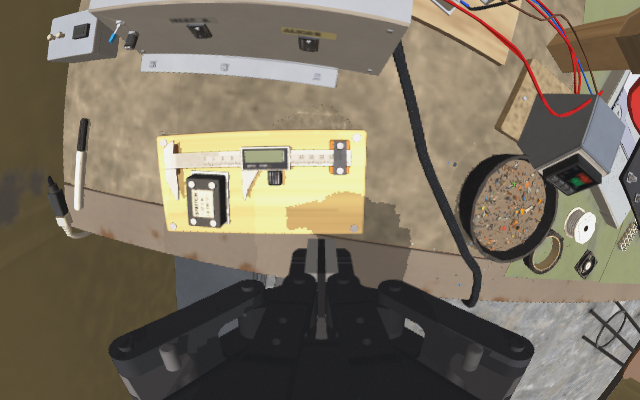

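The wrist view shows the display at (265,156), where the projection from the top camera puts it. The thumb rest is at (275,178) with its push face at x≈282, and the space to its right is free.

>>> send_rows --steps '[[[0, 0, 0.04, 0, 0], [0, 0, 0.08, 0, 0], [0, 0, 0.12, 0, 0], [0, 0, 0.14, 0, 0], [0, 0, 0.15, 0, 0], [0, 0, 0.15, 0, 0], [0, 0, 0.15, 0, 0]]]'

```text
clock: 2.55
eef_pos: [538.7, 99.3, 51.3]
orientation: [3.129, 0.278, 0.002]
force: [-0.4, 0.1, -0.1]
width: -0.4
gripper_force: 0.0
```

```bash
python3 - <<'E'
from h import *
c=cam("wrist");im=c["color"][:,:,::-1].copy();o=robot.get_obs();print(o["eef_pos"],o["orientation"],o["force"])
e=o["eef_pos"]
for p in ((556.8,161.5,31),(538.2,140.9,25),e-[0,0,11]): print(proj(c,p))
cv2.imwrite("pics/w2.png",im[60:330,120:480])
E
```

```text
[539.1412553   99.30800934  51.74676435] [3.12902128 0.27809044 0.00405113] [-0.17585591 -1.3196808   0.16096588]
(np.float64(211.08815404978776), np.float64(197.0632584012829))
(np.float64(247.16886083675578), np.float64(231.8728191459673))
(np.float64(320.73297894013245), np.float64(255.88784407289901))
```

View pics/w2.png

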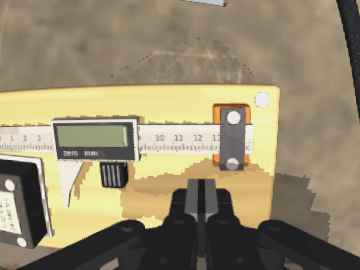

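The display at full-frame (213,194) is again within 3 px of its prediction. The thumb rest's push face is at x≈248, with the closed fingers clear to its right. I'll lower the hand and approach.

>>> send_rows --steps '[[[-0.002, 0, 0.01, 0, 0], [-0.002, 0, 0.02, 0, 0], [-0.002, 0, 0.022, 0, 0], [-0.002, -0.007, 0.022, 0, 0], [-0.002, -0.014, 0.022, 0, 0], [-0.002, -0.02, 0.022, 0, 0], [-0.002, -0.02, 0.022, 0, 0]]]'

```text
clock: 3.3
eef_pos: [532.3, 119.8, 28.5]
orientation: [-3.129, -0.281, -0.001]
force: [0.6, 0.1, 0.4]
width: 0.1
gripper_force: 0.0
```

>>> send_rows --steps '[[[0, -0.003, 0, 0, 0], [0, -0.006, 0, 0, 0], [0, -0.009, 0, 0, 0], [0, -0.012, 0, 0, 0], [0, -0.015, 0, 0, 0], [0, -0.018, 0, 0, 0], [0, -0.02, 0, 0, 0], [0, -0.02, 0, 0, 0]]]'

```text
clock: 4.1
eef_pos: [528.7, 138.7, 28.2]
orientation: [-3.129, -0.279, 0.0]
force: [-0.2, -0.1, -1.4]
width: 0.1
gripper_force: 0.0
```

```bash
python3 - <<'E'
from h import *
c=cam("wrist");im=c["color"][:,:,::-1].copy();o=robot.get_obs();print(o["eef_pos"],o["orientation"],o["force"])
cv2.imwrite("pics/w3.png",cv2.resize(im[100:330,80:420],None,fx=2,fy=2))
E
```

```text
[528.69893129 138.54142703  28.19916435] [-3.12917847e+00 -2.78740470e-01  2.95005238e-04] [-0.07670838  0.37661766 -0.39826667]
```

View pics/w3.png

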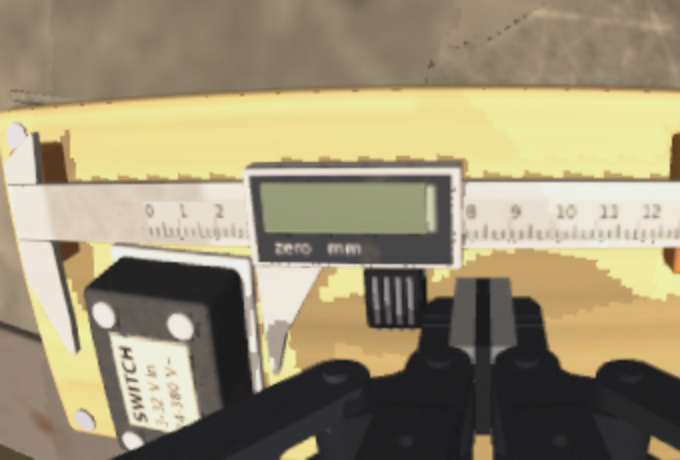

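The left finger's edge at (425,300) now touches the thumb rest, and the sliding jaw at (270,330) is near the relay's right side. I'll keep pushing gently.

>>> send_rows --steps '[[[0, -0.002, 0, 0, 0], [0, -0.004, 0, 0, 0], [0, -0.006, 0, 0, 0], [0, -0.008, 0, 0, 0], [0, -0.01, 0, 0, 0], [0, -0.012, 0, 0, 0], [0, -0.014, 0, 0, 0], [0, -0.014, 0, 0, 0]]]'

```text
clock: 4.95
eef_pos: [526.3, 152.5, 28.2]
orientation: [-3.129, -0.279, 0.0]
force: [-0.1, 0.4, 0.5]
width: 0.2
gripper_force: 0.0
```

```bash
python3 - <<'E'
from h import *
c=cam("wrist");im=c["color"][:,:,::-1].copy();o=robot.get_obs();print(o["eef_pos"],o["orientation"],o["force"])
cv2.imwrite("pics/w4.png",cv2.resize(im[100:330,80:420],None,fx=2,fy=2))
E
```

```text
[526.28507909 152.4453023   28.23831084] [-3.12889920e+00 -2.78871339e-01  6.51230118e-05] [-0.98999305  0.03457379  0.48194085]
```

View pics/w4.png

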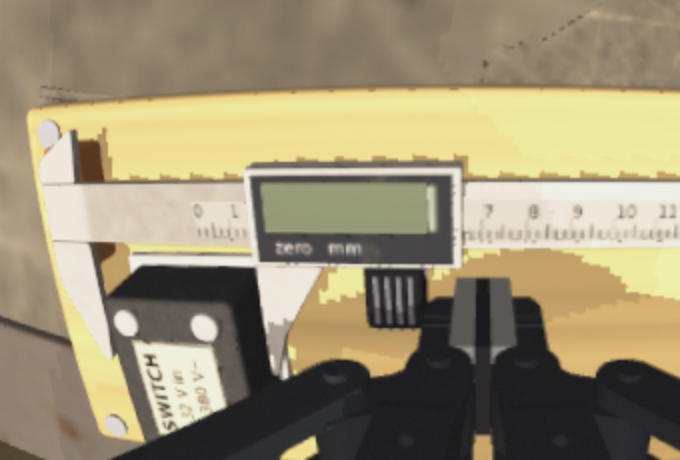

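The sliding jaw now carries the relay along. About 5 mm of gap is left at the fixed jaw (108 to 130 px).

>>> send_rows --steps '[[[0, -0.001, 0, 0, 0], [0, -0.002, 0, 0, 0], [0, -0.003, 0, 0, 0], [0, -0.004, 0, 0, 0], [0, -0.004, 0, 0, 0]]]'

```text
clock: 5.5
eef_pos: [525.7, 156.1, 28.3]
orientation: [3.129, 0.278, 0.0]
force: [0.1, -1.0, 0.2]
width: -0.1
gripper_force: 0.6
```

>>> send_rows --steps '[[[0, -0.001, 0, 0, 0], [0, -0.001, 0, 0, 0]]]'

```text
clock: 5.7
eef_pos: [525.6, 156.7, 28.3]
orientation: [3.128, 0.278, 0.0]
force: [0.9, -2.6, 0.3]
width: 0.0
gripper_force: 1.6
```

```bash
python3 - <<'E'
from h import *
c=cam("wrist");im=c["color"][:,:,::-1].copy();o=robot.get_obs();print(o["eef_pos"],o["orientation"],o["force"])
cv2.imwrite("pics/w5.png",cv2.resize(im[100:330,80:420],None,fx=2,fy=2))
E
```

```text
[525.54601174 156.746667    28.26948024] [3.12848868e+00 2.77856633e-01 1.11291100e-04] [-0.70594133 -2.25645404 -0.08045439]
```

View pics/w5.png

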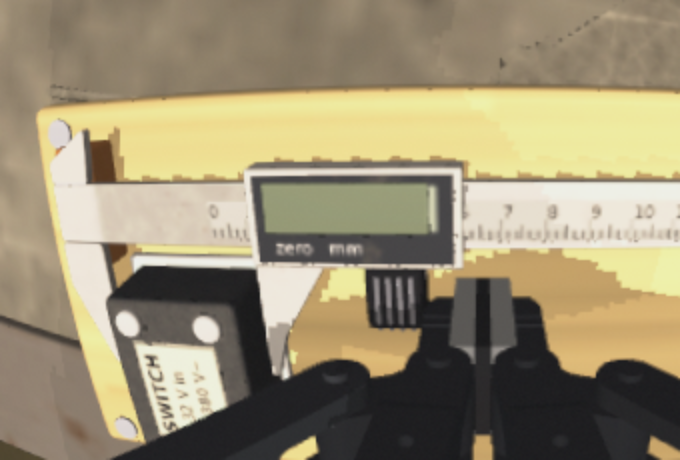

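The force is up to about 2.5 N. A small wedge gap remains at the relay's back-left corner, from 122 to 133 px at row 250, so the relay is still slightly turned. I'll push a little more to square it.

>>> send_rows --steps '[[[0, -0.001, 0, 0, 0], [0, -0.001, 0, 0, 0]]]'

```text
clock: 5.95
eef_pos: [525.5, 157.0, 28.3]
orientation: [3.127, 0.277, 0.0]
force: [1.3, -5.5, 0.3]
width: 0.0
gripper_force: 3.1
```

>>> send_rows --steps '[[[0, -0.001, 0, 0, 0], [0, -0.001, 0, 0, 0]]]'

```text
clock: 6.15
eef_pos: [525.5, 157.2, 28.3]
orientation: [3.125, 0.276, 0.001]
force: [1.7, -9.0, 0.3]
width: 0.0
gripper_force: 4.5
```

>>> send_rows --steps '[[[0, -0.001, 0, 0, 0], [0, -0.001, 0, 0, 0]]]'

```text
clock: 6.35
eef_pos: [525.5, 157.4, 28.3]
orientation: [3.124, 0.275, 0.001]
force: [2.4, -11.6, 1.2]
width: -0.1
gripper_force: 5.8
```

The slider is against a hard stop at about 12 N. I'll back off, rise and check the fit from above.

>>> send_rows --steps '[[[0, 0.003, 0, 0, 0], [0, 0.006, 0, 0, 0], [0, 0.012, 0, 0, 0], [0, 0.02, 0, 0, 0], [0, 0.02, -0.03, 0, 0], [0, 0.02, -0.07, 0, 0], [0, 0.02, -0.1, 0, 0], [0, 0.02, -0.1, 0, 0]]]'

```text
clock: 7.15
eef_pos: [531.7, 140.5, 133.0]
orientation: [-3.129, -0.278, -0.013]
force: [1.3, 0.1, -0.2]
width: -0.2
gripper_force: 0.0
```

```bash
python3 - <<'E'
from h import *
c=cam("wrist");im=c["color"][:,:,::-1].copy();o=robot.get_obs();print(o["eef_pos"],o["orientation"],o["force"])
# rectify plane z=26 in caliper axes, 4 px/mm, about the board centre
y=np.array([-.177,.984]);x=np.array([.984,.177]);C=np.array([521,169.2])
W,H=190,120
u,v=np.meshgrid(np.arange(W*4)/4,np.arange(H*4)/4)
cy=110-u;cx=55-v
X=C[0]+cx*x[0]+cy*y[0];Y=C[1]+cx*x[1]+cy*y[1]
P=np.stack([X,Y,np.full_like(X,26)],-1)@np.array(c["R"]).T+c["t"]
r=np.hypot(P[...,0],P[...,1]);k=np.arctan2(r,P[...,2])/r
mp=[(c[a]+c[b]*k*P[...,i]).astype(np.float32) for i,(a,b) in enumerate((("cx","fx"),("cy","fy")))]
cv2.imwrite("pics/rect1.png",cv2.remap(im,mp[0],mp[1],cv2.INTER_CUBIC))
E
```

```text
[530.43103157 140.3506938  130.68550061] [-3.12888503 -0.27812632 -0.00838234] [-0.6356435   0.29559394 -0.58762361]
```

View pics/rect1.png

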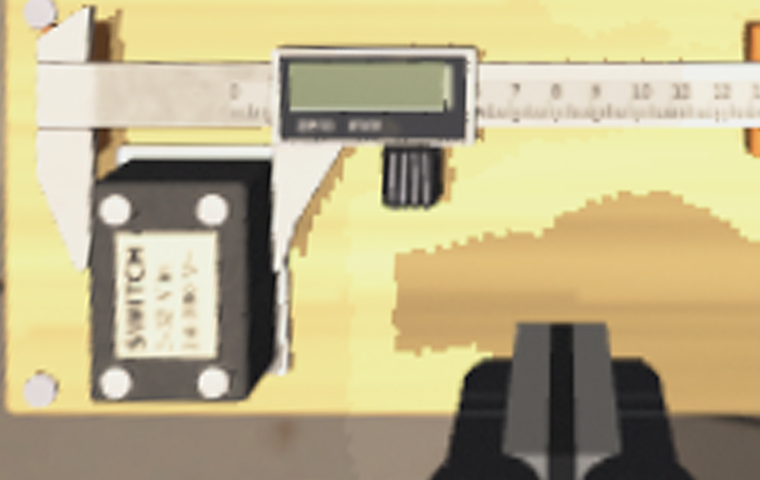

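In the rectified view the jaw faces are at columns 95 and 275, i.e. 45.0 mm at 4 px/mm. The relay's edges are parallel to the jaws. The display is centred at (370,86), so I'll point at it.

>>> send_rows --steps '[[[0.01, -0.016, 0, 0, 0], [0.02, -0.032, 0, 0, 0], [0.029, -0.048, 0, 0, 0], [0.029, -0.048, 0.02, 0, 0], [0.029, -0.048, 0.04, 0, 0], [0.029, -0.048, 0.055, 0, 0], [0.029, -0.048, 0.066, 0, 0], [0.029, -0.048, 0.066, 0, 0]]]'

```text
clock: 8.0
eef_pos: [548.1, 186.1, 59.8]
orientation: [-3.123, -0.294, 0.008]
force: [-0.9, 0.5, 0.2]
width: -0.5
gripper_force: 0.0
```

>>> send_rows --steps '[[[0, 0, 0, 0, 0], [0, 0, 0, 0, 0], [0, 0, 0, 0, 0], [0, 0, 0, 0, 0], [0, 0, 0, 0, 0], [0, 0, 0, 0, 0], [0, 0, 0, 0, 0], [0, 0, 0, 0, 0]]]'

```text
clock: 8.8
eef_pos: [549.7, 186.5, 62.3]
orientation: [-3.123, -0.294, 0.001]
force: [-0.1, 0.0, 0.4]
width: 0.1
gripper_force: 0.0
```

```bash
python3 - <<'E'
from h import *
c=cam("wrist");im=c["color"][:,:,::-1].copy();o=robot.get_obs();print(o["eef_pos"],o["orientation"],o["force"])
cv2.imwrite("pics/w6.png",im[60:330,120:480])
E
```

```text
[549.65923365 186.56008933  62.24455857] [-3.12297012e+00 -2.93663641e-01  8.33540500e-04] [ 0.2239245  -0.46510333 -0.42838903]
```

View pics/w6.png

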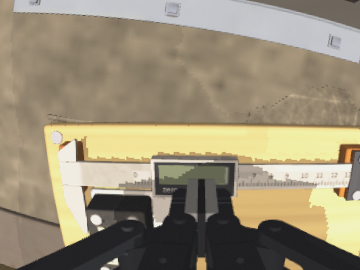

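The fingers hang over the display, at column 203 against the display's 192, which is about 6 mm off. I'll centre them and hold.

>>> send_rows --steps '[[[0.001, -0.003, 0, 0, 0], [0.002, -0.006, 0, 0, 0], [0.002, -0.006, 0, 0, 0], [0.002, -0.006, 0, 0, 0], [0.002, -0.006, 0, 0, 0], [0.002, -0.006, 0, 0, 0], [0.002, -0.006, 0, 0, 0], [0.002, -0.006, 0, 0, 0]]]'

```text
clock: 9.65
eef_pos: [551.1, 190.0, 62.3]
orientation: [-3.12, -0.3, 0.001]
force: [-0.1, 0.5, 0.4]
width: 0.1
gripper_force: 0.0
```

>>> send_rows --steps '[[[0, 0, 0, 0, 0], [0, 0, 0, 0, 0], [0, 0, 0, 0, 0], [0, 0, 0, 0, 0], [0, 0, 0, 0, 0], [0, 0, 0, 0, 0], [0, 0, 0, 0, 0], [0, 0, 0, 0, 0]]]'

```text
clock: 10.45
eef_pos: [551.1, 190.1, 62.3]
orientation: [-3.12, -0.3, 0.001]
force: [-0.1, -0.8, -0.7]
width: 0.3
gripper_force: 0.0
```

>>> send_rows --steps '[[[0, 0, 0, 0, 0], [0, 0, 0, 0, 0], [0, 0, 0, 0, 0], [0, 0, 0, 0, 0], [0, 0, 0, 0, 0], [0, 0, 0, 0, 0], [0, 0, 0, 0, 0], [0, 0, 0, 0, 0]]]'

```text
clock: 11.25
eef_pos: [551.1, 190.1, 62.3]
orientation: [-3.12, -0.3, 0.001]
force: [0.3, -0.5, 0.2]
width: 0.2
gripper_force: 0.0
```

>>> send_rows --steps '[[[0, 0, 0, 0, 0], [0, 0, 0, 0, 0], [0, 0, -0.03, 0, 0], [0, 0, -0.07, 0, 0], [0, 0, -0.11, 0, 0], [-0.01, 0.03, -0.14, 0, 0], [-0.02, 0.06, -0.16, 0, 0], [-0.03, 0.1, -0.18, 0, 0]]]'

```text
clock: 12.05
eef_pos: [540.8, 84.9, 243.1]
orientation: [-3.12, -0.304, -0.001]
force: [2.2, 0.3, -0.3]
width: -0.2
gripper_force: 0.0
```

>>> send_rows --steps '[[[-0.02, 0.04, 0, 0, 0], [-0.04, 0.08, 0, 0, 0], [-0.05, 0.1, 0, 0, 0], [-0.05, 0.1, 0, 0, 0], [-0.05, 0.1, 0, 0, 0], [-0.05, 0.1, 0, 0, 0]]]'

```text
clock: 12.65
eef_pos: [511.2, -22.0, 240.9]
orientation: [-3.12, -0.302, 0.001]
force: [0.6, 0.7, -0.4]
width: -0.2
gripper_force: 0.0
```

```bash
python3 - <<'E'
from h import *
c=cam("top");im=c["color"][:,:,::-1].copy();o=robot.get_obs();print(o["clock"],o["eef_pos"],o["joint_velocities"].round(3))
cv2.imwrite("pics/end.png",cv2.resize(im[140:225,190:315],None,fx=6.4,fy=6.4,interpolation=2))
E
```

```text
12.7 [511.1736226  -21.74226261 240.81443996] [ 0.006  0.003  0.001 -0.001 -0.001 -0.003]
```

View pics/end.png

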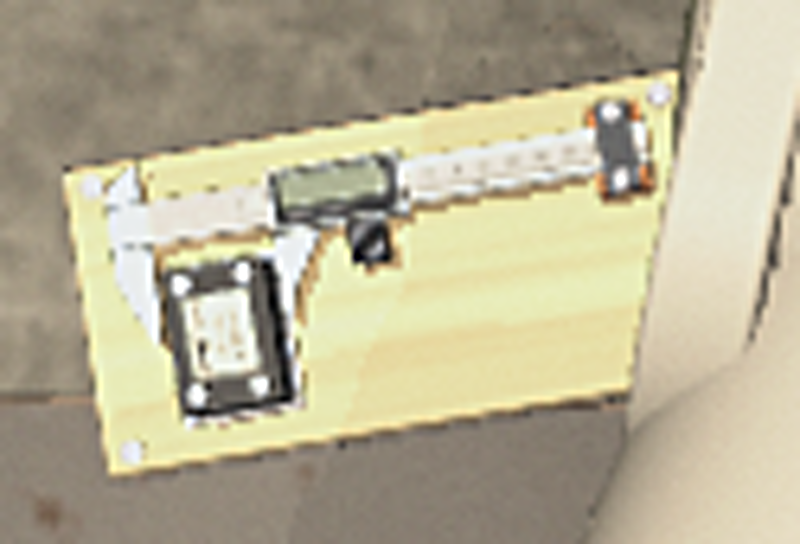

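The final view shows both jaws against the squared relay at about (225,335), with the display at (333,187). That puts the display at about (551,192) mm, and the hold was at (551,190).

```bash
python3 -c "
from workcell import robot
print(robot.sign_off())"
```

```text
the job is handed in; nothing more can be done
None
```

The job is handed in: the jaws are closed flat on the relay (gap about 45 mm in the camera image), I held the fingertips about 2 cm above the display for over 2 s without touching it, and the hand is well away; the sign-off gave no verdict.

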